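Tip the standing bucket lid flat and shut the cupboard

TASK

The square orange bucket lid stands on its edge in front of the small cupboard and blocks its door. Without picking anything up, push the lid over with the fingertips from the cupboard side, so that it tips away from the cupboard and lies flat on the ledge, smooth face up, with its lower edge still about where it stood; then push the white door fully shut over it. Leave everything else where it is.

Things in the scene. Friction and masses are not known exactly. Their poses are not given: they have to be found in the camera images.
- cupboard: small white cupboard, fixed to a plaster pier. Its frame: -x out of its front, y along its front, z up; origin at ledge height below the middle of the shut door's outer face. Carcass: y from -140 to 140 mm, z from 45 (clear of the ledge) to 215 mm, back to x = 150 mm; the pier behind it (x = 150 to 210, y from -190 to 190 mm) is 270 mm high
- door (a joint): angle a of the white swing door about its upright hinge: 0 = shut, grows as it opens, stops at 0 and 1.6 rad, starts at 1.1 to 1.35. At angle a it runs from the hinge along (-sin a, -cos a) in the cupboard's x, y, and its outer face looks along (-cos a, sin a). It stays where it is left and moves with under 2 N at its outer half
- door_hinge (a point): top end of the door's hinge line, 215 mm above the ledge, in the middle of the door's thickness (x = 7, y = 130 mm in the cupboard's frame); its axes turn with the door: -x out of its outer face, -y from hinge to free edge
- door_edge (a point): top corner of the door's free edge, on its outer face; axes as door_hinge. The door is a plain panel 260 mm wide, 14 mm thick, from 45 to 215 mm above the ledge, without a handle; its lower edge passes 13 mm above the lid once that lies flat
- lid_mid (a point): centre of the square orange lid: 160 mm wide (its y), 180 mm high as it stands (its z), 32 mm thick over the rim (its x). +x points out of the smooth face (to the cupboard at the start), -x out of the hollow, rimmed side. Loose, about 0.25 kg; tips over to the rim side once leaned by some 14 degrees. 90 mm above the ledge standing, 16 mm lying flat
- lid_foot (a point): middle of the lid's lower edge, on which it stands (z = 0 at the start), half-way through its thickness; about 16 mm up when the lid lies flat
- dish: stainless steel bowl-shaped dish, 150 mm across, 40 mm high; origin under its centre; to be left alone
- scraper: flat scraper with a grey handle and a blue hard silicone blade, about 175 mm long, 14 mm high, lying flat; origin on its underside near its middle; to be left alone
- pin0: pale wooden clothespin, 75 x 14 x 11 mm, lying; origin under its centre; to be left alone
- pin1: pale wooden clothespin, as the other; to be left alone
- pin2: pale wooden clothespin, as the others; to be left alone
- bottle: blue bottle with a white cap, 66 mm across, 190 mm high, standing; origin under its centre; to be left alone
- brush: wooden scrubbing brush, 100 x 45 x 36 mm, bristles down; origin under its centre; to be left alone
Things that resemble listed ones, but are neither listed nor needed, are in the scene too. Of the things shaped like the part that bears lid_mid, the orange one is meant.

How it is judged:
By the outcome, as a careful person would: the job done as asked, in the order asked, and still so for the second after the job is handed in, with the robot touching nothing.
It also fails if it takes over 45 s, if anything falls off the work surface, if the arm or the gripper's body presses on something with over 40 N, if the wrist force passes 120 N, or if a joint passes its speed limit or range.

ROBOT

A 6-joint arm with a two-finger parallel gripper is mounted at the origin on the work surface. World frame = base frame: x ahead of the robot, y to its left, z up, the work surface at z = 0. Lengths are in m, angles in rad, forces in N, time in s.
With the tool pointing down it reaches from about 0.35 to 0.85 m from the base axis. Payload 8.1 kg.
Tool frame: the origin (TCP) lies on the centre line of the jaws, within the pads' length; the fingertips stand 11 mm ahead of it and the grasp point (between the pads) lies 8 mm behind it (tip_reach is the z of the fingertips in the tool frame, in m); z points along the fingers, y is the direction in which the jaws open and shut (so a half turn about z gives the same grasp; the last joint's range is limited). The gripper opens to 93 mm and grips with 3 to 60 N. Pads are 15 mm wide; open, the fingers measure 128 mm over their backs; the gripper's body (75 mm by 188 mm) begins 65 mm behind the grasp point.
Start: joints at [1.141, 0.13, 1.488, -0, 1.523, -0.085], TCP at [0.203, 0.565, 0.23] pointing down, gripper open.
Joint ranges: [-2.96, 2.96], [-0.89, 2.26], [0.02, 2.5], [-1.34, 4.48], [0, 2.73], [-2.66, 2.66]. Speed limits (rad/s): [2.39, 2.39, 2.79, 3.14, 3.14, 3.14].

INTERFACE

Orientations are given as a rotation vector (axis times angle).
In Python, from plant import read_state, read_camera, camera_params, close_job, silhouettes, tip_of, tip_reach gives the robot as it stands.
- The arm moves only by the shell command python3 -m creep 'ROWS' [FORCE]. ROWS is JSON, a list of rows, each a list of 5 numbers: the shift along the tool's x, y, z in m, then the turn about the tool's z in rad, then the closure in counts, from 0 (fully open) to 255 (shut). In form: [[dx, dy, dz, twist, gripper], ...]. A call has 1 to 12 rows; each row shifts and turns the commanded pose from where the row before left it, along the tool's axes as they then stand; what a row does not reach is not made up. A row lasts 1/12 s, in which the tool goes at most 41.7 mm and 7.16 degrees, less where a joint would pass 70% of its speed; a pose out of reach is approached as far as the arm can. A call is refused whole if a number of a shift passes 0.0417 or a number of a turn 0.125, either way. A call with a gripper value outside its range is refused whole. The fingers move at their own pace and stop on an object; FORCE is the grip in N (left out, the last holds). Time passes only in rows, so rows that do not move let the fingers close. It gives the time, the measured TCP pose, the force and the opening at its end, in the units of the state.
- read_state(): the state, without advancing time (a new reading comes with each control period).
- read_camera(name): name is "scene" or "side" or "wrist"; returns the picture (400x640x3 uint8, red, green, blue); there is no depth.
- camera_params(name): a dict with "fov_y" (degrees; the focal length in pixels is half the picture's height over the tangent of half this angle, whatever the lens; pixels are square), "cx", "cy" (the principal point, pixels), "position" and "rotation" of the camera in the world. Camera axes: x right, y down, z forward; pixel columns grow to the right and rows downward; lengths in m; the calibration is good to about 2 mm. A picture is of the moment at which its call begins: read the wrist's pose just before it. camera_params takes no time and is no camera call; for the wrist camera it gives the pose at the moment of the call.
- close_job(): hands the job in, once; it reports no verdict.
Trained networks look in the newest picture that a camera, given by its name, has taken for a name from the list of things; names that differ only in an ending like _2 or _b are one class to them, and where a whole thing is asked for, a point or a joint stands for the part that bears it (a point fixed in the world has none). Each returns a list of dicts, best first, with "confidence" (0 to 1); they miss things now and then, are a little off and sometimes report something else, mostly with a low value. They report only what shows in the picture. A call takes as long as a camera call. They do not tell look-alikes from the thing itself.
- silhouettes(camera, query): "region" (400x640 bool, what is visible of it) and "pixel" ([column, row] in pixels, amid what is visible of it).
- tip_of(camera, query): "pixel" ([column, row] in pixels: a listed point, or the origin of a listed thing).
The state is a dict: "t": time; "q": joint angles; "dq": joint speeds; "joint_torque": joint torques, N m; "tool_pos": TCP position; "orientation": TCP orientation; "force": force on the tool from outside, world axes, zero at the start; "wrist_torque": the same for the moment, N m; "opening": finger opening in m.
Only numpy, scipy, OpenCV 4.12 (cv2) and the standard library are available. Lean on these libraries where they do the work, as an engineer would, in place of code of your own. Each camera call takes 0.05 s, during which the arm holds its last target.

## Working session

There is one attempt and no reset: what is moved stays moved. The work goes in short steps, Python scripts to look and compute and a shell command to move; the robot and the scene stay as the last step left them, time stands still between calls to the robot, and variables do not carry over. Pictures are saved under pics/ and viewed, and the job is handed in when it is done.

```bash
ls; mkdir -p pics; cat > h.py <<'E'
import numpy as np, cv2
from plant import *
def ray(cam,px):
    p=camera_params(cam); f=200/np.tan(np.radians(p['fov_y'])/2)
    R=np.array(p['rotation']); R=R if R.shape==(3,3) else cv2.Rodrigues(R)[0]
    d=R@np.array([(px[0]-p['cx'])/f,(px[1]-p['cy'])/f,1]); return np.array(p['position']),d
def at_z(cam,px,z):
    o,d=ray(cam,px); return o+d*(z-o[2])/d[2]
def proj(cam,X):
    p=camera_params(cam); f=200/np.tan(np.radians(p['fov_y'])/2)
    R=np.array(p['rotation']); R=R if R.shape==(3,3) else cv2.Rodrigues(R)[0]
    c=R.T@(np.array(X)-np.array(p['position'])); return np.array([p['cx']+f*c[0]/c[2],p['cy']+f*c[1]/c[2]])
def tri(p1,p2):
    (o1,d1),(o2,d2)=ray('scene',p1),ray('side',p2)
    d1=d1/np.linalg.norm(d1);d2=d2/np.linalg.norm(d2)
    s=np.linalg.lstsq(np.c_[d1,-d2],o2-o1,rcond=None)[0]
    a=o1+d1*s[0];b=o2+d2*s[1]; return (a+b)/2,np.linalg.norm(a-b)
E
python3 - <<'E'
from h import *
np.set_printoptions(precision=4,suppress=True)
for c in ['scene','side','wrist']:
    im=read_camera(c); cv2.imwrite(f'pics/{c}0.png',im[:,:,::-1]); print(c,camera_params(c))
s=read_state(); print(s['t'],s['tool_pos'],s['orientation'],tip_reach)
for q in ['lid_mid','lid_foot','door_hinge','door_edge','cupboard','dish','scraper','pin0','bottle','brush']:
    for c in ['scene','side']:
        print(q,c,[(np.round(r['pixel'],1),round(r['confidence'],2)) for r in tip_of(c,q)])
print(read_state()['t'])
E
```

```text
pics
scene {'fov_y': 44.726569485863195, 'cx': 309.74266798141826, 'cy': 204.03932583995748, 'position': array([ 0.7912, -0.4068,  1.3701]), 'rotation': array([-2.6218, -0.8393,  0.1828])}
side {'fov_y': 43.64827424861767, 'cx': 322.8417977863229, 'cy': 197.47838908024985, 'position': array([0.1341, 0.9476, 1.1626]), 'rotation': array([-0.5179,  2.7552, -1.1161])}
wrist {'fov_y': 64.75874798754215, 'cx': 322.76403042552494, 'cy': 202.17595817881738, 'position': array([0.1321, 0.5892, 0.3843]), 'rotation': array([2.3795, 1.6739, 0.228 ])}
0.15 [0.2026 0.5643 0.2288] [-0.5389 -3.0947  0.0021] 0.011
lid_mid scene [(array([425.8, 227. ]), 0.81), (array([288.1,  96.6]), 0.75), (array([360.2, 227.7]), 0.55)]
lid_mid side [(array([234.7, 345.2]), 0.81), (array([271.4, 203.3]), 0.8), (array([206.1, 216.9]), 0.64)]
lid_foot scene [(array([356.1, 241.1]), 0.89), (array([424. , 239.7]), 0.67), (array([290. , 115.4]), 0.67)]
lid_foot side [(array([210. , 235.5]), 0.96)]
door_hinge scene [(array([320.4, 136.2]), 0.66)]
door_hinge side [(array([330.2, 223.7]), 0.71), (array([366.2, 151.5]), 0.25)]
[... 179 characters left out ...]
), 0.48), (array([345.3, 227.6]), 0.29)]
dish scene []
dish side [(array([367.1, 151.7]), 0.72), (array([327.8, 225. ]), 0.54)]
scraper scene [(array([288.7, 337. ]), 0.94)]
scraper side [(array([314.6, 153.3]), 0.62)]
pin0 scene [(array([262.3, 236.1]), 0.5), (array([280.5, 218.6]), 0.47)]
pin0 side [(array([351.5, 228.5]), 0.54), (array([362.7, 209.4]), 0.54), (array([370.7, 181.3]), 0.43), (array([313.9, 156.3]), 0.17)]
bottle scene [(array([236.4, 381.5]), 0.78)]
bottle side [(array([341.9, 124.3]), 0.72), (array([352.6, 228.1]), 0.17)]
brush scene [(array([180.4, 290. ]), 0.88), (array([235.7, 379.5]), 0.53), (array([318.7, 133.6]), 0.38)]
brush side [(array([411. , 164.6]), 0.63)]
1.15
```

View pics/scene0.png

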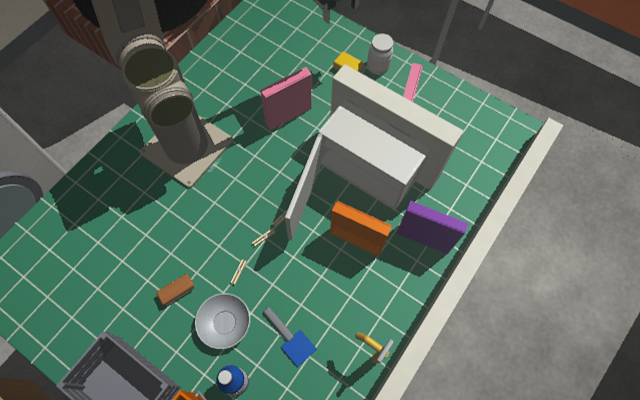

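View pics/side0.png

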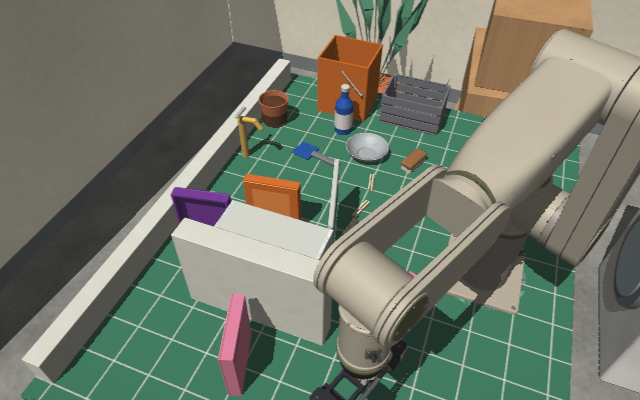

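View pics/wrist0.png

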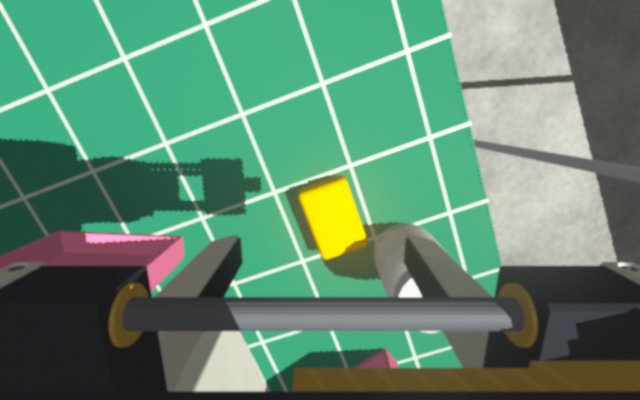

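The candidates for the lid in the scene view are orange (360,228), purple (425,227) and pink (288,97). In the side view they are orange (272,200), purple (206,210) and pink (235,345). The orange bucket in the side view at (350,80) and the orange object at the bottom of the scene view at (185,395) are not lids. I choose the orange one in front of the door and check it in a close crop.

```bash
python3 - <<'E'
import cv2,numpy as np
a=cv2.imread('pics/scene0.png')[95:275,240:480]; b=cv2.imread('pics/side0.png')[150:270,160:380]
a=cv2.resize(a,None,fx=2.5,fy=2.5,interpolation=2);b=cv2.resize(b,None,fx=3.4,fy=3.4,interpolation=2)
cv2.imwrite('pics/c1.png',a);cv2.imwrite('pics/c2.png',b)
E
```

```text
(no output)
```

View pics/c1.png

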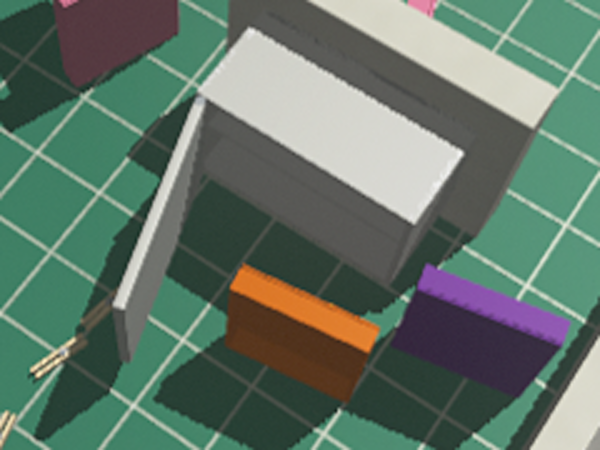

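View pics/c2.png

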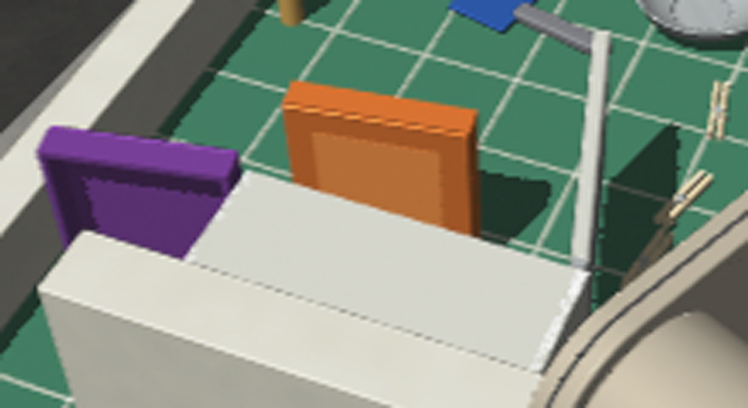

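```bash
python3 - <<'E'
from h import *
np.set_printoptions(precision=4,suppress=True)
s=lambda x,y:(240+x/2.5,95+y/2.5); d=lambda x,y:(160+x/3.4,150+y/3.4)
print('cupb');C=[at_z('scene',s(*p),.215) for p in [(200,95),(250,28),(465,152),(415,222)]]
for c in C: print(c)
print(np.linalg.norm(C[1]-C[2]),np.linalg.norm(C[0]-C[3]),np.linalg.norm(C[0]-C[1]))
print('cup side');
for p in [(245,172),(590,268),(185,258)]: print(at_z('side',d(*p),.215))
print('lid scene')
for p in [(241,265),(380,327),(372,345),(230,287)]: print(at_z('scene',s(*p),.18))
print('lid side')
for p in [(290,82),(478,113),(285,100),(472,130)]: print(at_z('side',d(*p),.18))
print('door'); 
for p in [(115,303),(128,308),(196,97)]: print(at_z('scene',s(*p),.215))
for p in [(591,33),(609,33),(573,266)]: print(at_z('side',d(*p),.215))
print('net foot',at_z('scene',(356.1,241.1),0),at_z('side',(210,235.5),0))
print('net mid',tri((360.2,227.7),(271.4,203.3)))
E
```

```text
cupb
[0.395  0.1799 0.215 ]
[0.3906 0.2845 0.215 ]
[0.669  0.2867 0.215 ]
[0.6685 0.1838 0.215 ]
0.278441290564583 0.27347783724371627 0.10470778711629335
cup side
[0.6657 0.188  0.215 ]
[0.386  0.1809 0.215 ]
[0.6651 0.2813 0.215 ]
lid scene
[0.5399 0.0507 0.18  ]
[0.698  0.0764 0.18  ]
[0.7017 0.0546 0.18  ]
[0.5448 0.023  0.18  ]
lid side
[0.6999 0.0534 0.18  ]
[0.5391 0.0292 0.18  ]
[0.6938 0.0744 0.18  ]
[0.536  0.0494 0.18  ]
door
[ 0.4662 -0.0725  0.215 ]
[ 0.4803 -0.0692  0.215 ]
[0.3929 0.1753 0.215 ]
[ 0.4739 -0.0613  0.215 ]
[ 0.4599 -0.0669  0.215 ]
[0.3982 0.1837 0.215 ]
net foot [0.6228 0.0466 0.    ] [0.7789 0.1684 0.    ]
net mid (array([0.622 , 0.0561, 0.0918]), np.float64(0.0009951516568191471))
```

The crop confirms it: the orange lid stands in front of the door, its top centre is at about (0.62, 0.051), and it is yawed about 9.5°. The cupboard front is at y≈0.168 and the door is at about 1.28 rad. I raise the tool and turn it so the jaw line runs along the lid.

```bash
python3 -m creep '[[0,0,-0.034,0.118,115],[0,0,-0.034,0.118,115],[0,0,-0.034,0.118,115],[0,0,0,0.118,115],[0,0,0,0.118,115],[0,0,0,0.118,115],[0,0,0,0.118,115],[0,0,0,0.118,115],[0,0,0,0.116,115]]'
```

```text
t: 1.9
tool_pos: [0.2028, 0.5647, 0.3317]
orientation: [-2.037, -2.392, -0.0]
force: [0.1, -0.4, -0.2]
opening: 0.0514
```

```bash
python3 - <<'E'
from h import *
s=read_state(); R=cv2.Rodrigues(np.array(s['orientation']))[0]
T=np.array([0.610,0.110,.33]); print(s['t'],s['tool_pos'],R.round(3),R.T@(T-s['tool_pos']),s['opening'])
E
```

```text
1.9 [0.20280256 0.56469901 0.33166334] [[-0.159  0.987  0.   ]
 [ 0.987  0.159  0.   ]
 [ 0.     0.    -1.   ]] [-0.5138063   0.32949059  0.00165746] 0.05138398243796086
```

```bash
python3 -m creep '[[-0.032,0.0206,0,0,115],[-0.032,0.0206,0,0,115],[-0.032,0.0206,0,0,115],[-0.032,0.0206,0,0,115],[-0.032,0.0206,0,0,115],[-0.032,0.0206,0,0,115],[-0.032,0.0206,0,0,115],[-0.032,0.0206,0,0,115]]' && python3 -m creep '[[-0.032,0.0206,0,0,115],[-0.032,0.0206,0,0,115],[-0.032,0.0206,0,0,115],[-0.032,0.0206,0,0,115],[-0.032,0.0206,0,0,115],[-0.032,0.0206,0,0,115],[-0.032,0.0206,0,0,115],[-0.032,0.0206,0,0,115],[0,0,0,0,115],[0,0,0,0,115]]'
python3 - <<'E'
from h import *
for c in ['scene','side','wrist']: cv2.imwrite(f'pics/{c}1.png',read_camera(c)[:,:,::-1])
E
```

```text
t: 2.57
tool_pos: [0.4085, 0.3379, 0.3319]
orientation: [2.029, 2.398, 0.001]
force: [-0.3, -0.2, 0.3]
opening: 0.0508
t: 3.4
tool_pos: [0.6132, 0.1123, 0.3306]
orientation: [-2.033, -2.394, 0.002]
force: [-0.3, 0.4, -0.2]
opening: 0.051
```

View pics/scene1.png

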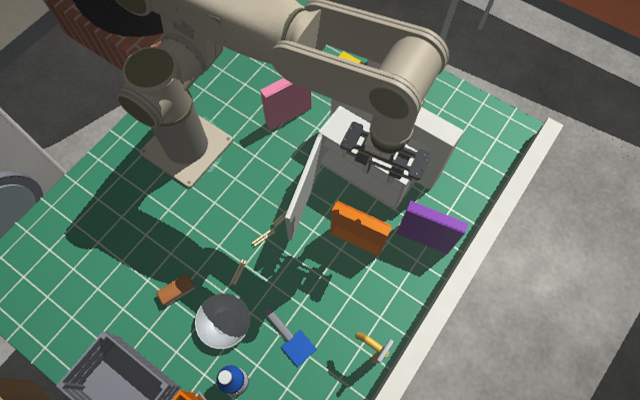

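View pics/wrist1.png

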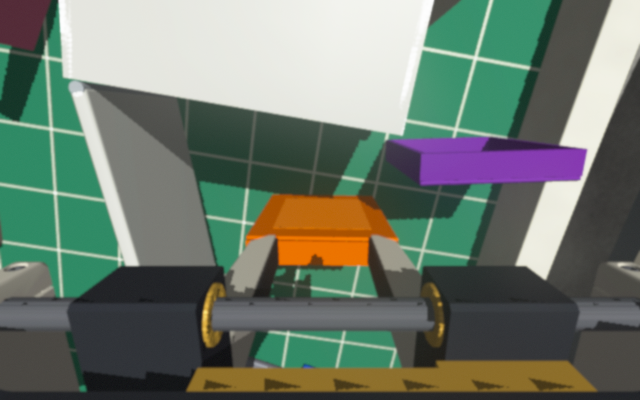

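View pics/side1.png

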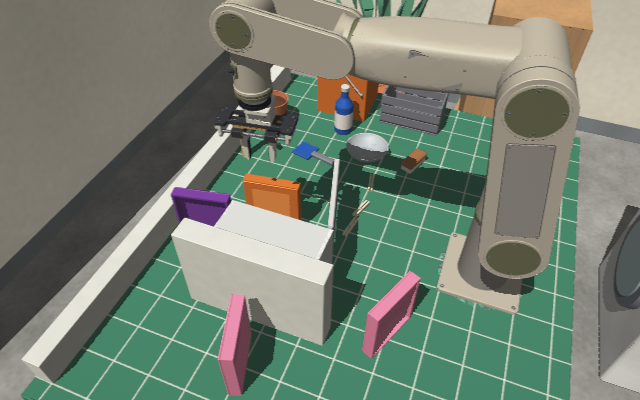

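In the wrist view the smooth orange face points to the camera (columns 247–397, rear top edge at row ~238) and the cupboard is behind it. I check the lid's top edge from this view.

```bash
python3 - <<'E'
from h import *
np.set_printoptions(precision=4,suppress=True)
for p in [(246,238),(397,240),(274,264),(368,264)]: print(p,at_z('wrist',p,.18))
s=read_state();R=cv2.Rodrigues(np.array(s['orientation']))[0]
for y in(-.08,.08): print(proj('wrist',[0.62,.051,.18]+R@np.array([.016,y,0])))
print('fingertips',[proj('scene',s['tool_pos']+R@np.array([0,y,.011])) for y in (-.03,.03)])
for n,p in dict(scraper=(288.7,337),pinA=(262,236),pinB=(239,271),dish=(222,322),brush=(175,290),faucet=(370,345),bottle=(232,388)).items(): print(n,at_z('scene',p,.01))
print('door',[at_z('wrist',p,.215) for p in [(78,88),(104,178)]], read_state()['t'])
E
```

```text
(246, 238) [0.541 0.052 0.18 ]
(397, 240) [0.6971 0.076  0.18  ]
(274, 264) [0.5736 0.0272 0.18  ]
(368, 264) [0.6728 0.0439 0.18  ]
[243.7107 236.283 ]
[397.1058 236.2631]
fingertips [array([367.2406, 168.7425]), array([390.2429, 178.438 ])]
scraper [ 0.6263 -0.2931  0.01  ]
pinA [ 0.3883 -0.105   0.01  ]
pinB [ 0.3997 -0.2276  0.01  ]
dish [ 0.4523 -0.3677  0.01  ]
brush [ 0.2865 -0.3763  0.01  ]
faucet [ 0.8179 -0.1821  0.01  ]
bottle [ 0.5829 -0.4841  0.01  ]
door [array([0.3995, 0.1753, 0.215 ]), array([0.419 , 0.1031, 0.215 ])] 3.55
```

```bash
python3 -m creep '[[0,0,0.038,0,115],[0,0,0.038,0,115],[0,0,0.038,0,115],[0,0,0.038,0,115],[0,0,0.002,0,115],[0,0,0,0,115]]'
python3 -m creep '[[-0.01,0,0,0,115],[-0.01,0,0,0,115],[-0.005,0,0,0,115],[0,0,0,0,115]]'
```

```text
t: 4.05
tool_pos: [0.61, 0.1152, 0.1756]
orientation: [-2.025, -2.397, 0.006]
force: [0.2, -1.0, 1.1]
opening: 0.0508
t: 4.38
tool_pos: [0.6183, 0.0879, 0.1805]
orientation: [2.029, 2.394, 0.004]
force: [0.0, 0.2, 0.1]
opening: 0.0515
```

```bash
python3 - <<'E'
from h import *
for c in ['scene','side']: cv2.imwrite(f'pics/{c}2.png',cv2.resize(read_camera(c)[130:270,180:460,::-1],None,fx=2.8,fy=2.8))
E
```

```text
(no output)
```

View pics/scene2.png

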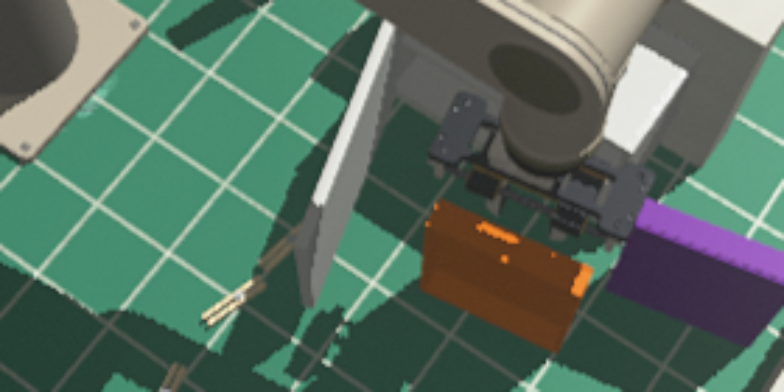

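View pics/side2.png

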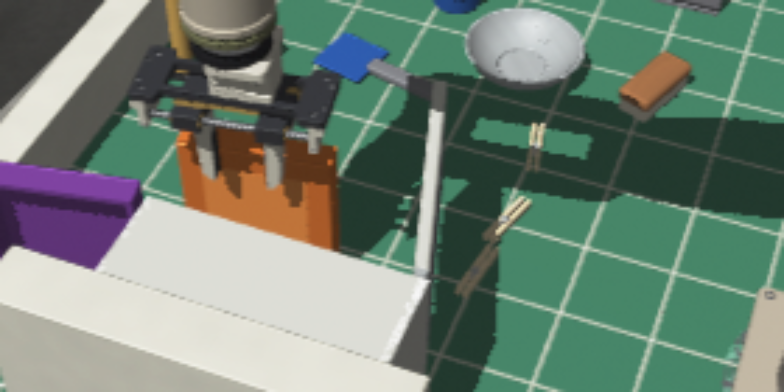

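The tips are behind the smooth face, about 10 mm below the top edge, and the lid is clear of the gripper body. I push slowly.

```bash
python3 -m creep '[[-0.006,0,0.003,0,115],[-0.006,0,0,0,115],[-0.006,0,0,0,115],[-0.006,0,0,0,115],[-0.006,0,0,0,115],[-0.006,0,0,0,115]]'; python3 - <<'E'
from h import *
for c in ['scene','side']: cv2.imwrite(f'pics/{c}3.png',cv2.resize(read_camera(c)[130:270,180:460,::-1],None,fx=2.8,fy=2.8))
E
```

```text
t: 4.98
tool_pos: [0.6226, 0.0533, 0.1746]
orientation: [-2.03, -2.398, 0.0]
force: [-0.7, 0.4, 1.0]
opening: 0.051
```

View pics/scene3.png

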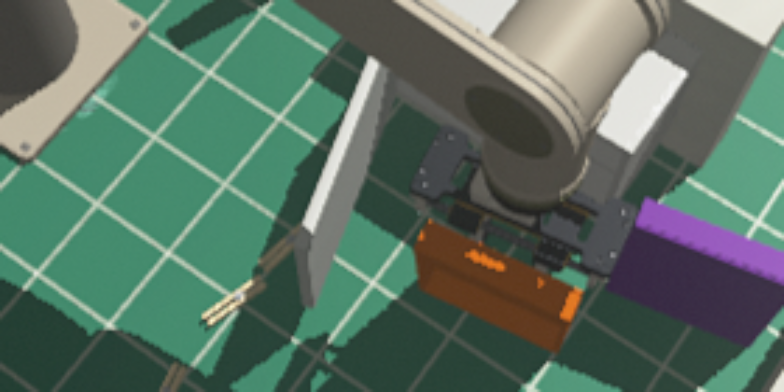

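View pics/side3.png

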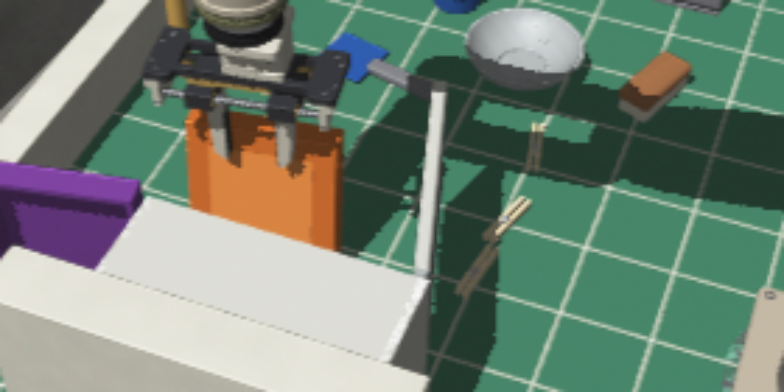

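The lid leans with its lower edge unmoved, so I continue.

```bash
python3 -m creep '[[-0.006,0,0,0,115],[-0.006,0,0,0,115],[-0.006,0,0,0,115],[-0.006,0,0,0,115],[-0.006,0,0,0,115],[0,0,0,0,115],[0,0,0,0,115],[0,0,0,0,115],[0,0,0,0,115],[0,0,0,0,115]]'; python3 - <<'E'
from h import *
for c in ['scene','side']: cv2.imwrite(f'pics/{c}4.png',cv2.resize(read_camera(c)[130:330,180:460,::-1],None,fx=2.8,fy=2.8))
E
```

```text
t: 5.92
tool_pos: [0.6275, 0.0247, 0.1747]
orientation: [2.029, 2.398, 0.0]
force: [0.1, 0.8, 0.2]
opening: 0.0512
```

View pics/scene4.png

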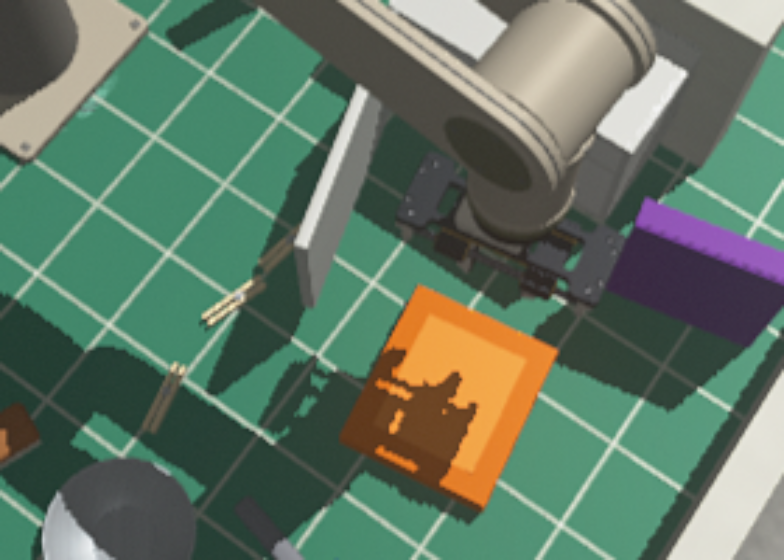

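View pics/side4.png

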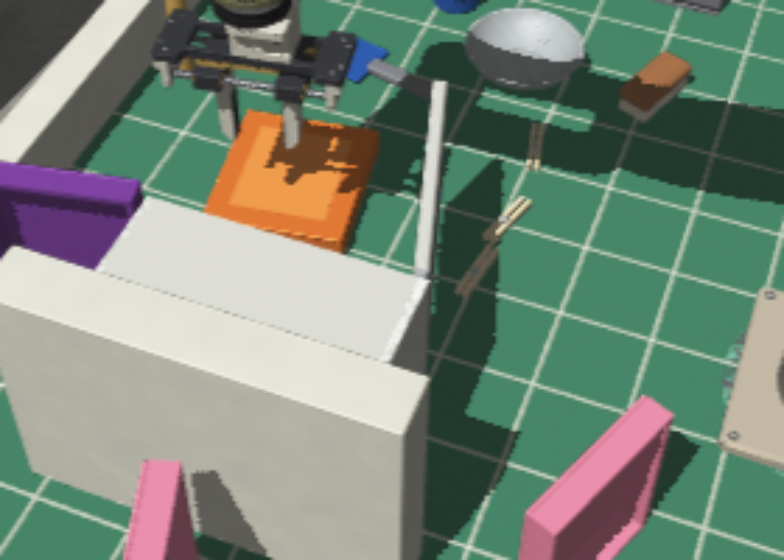

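The lid lies flat with its smooth face up, at px ~(329,232)–(349,312), and purple has not moved. I check its position numerically and plan the door sweep.

```bash
python3 - <<'E'
from h import *
np.set_printoptions(precision=4,suppress=True)
s=lambda x,y:(180+x/2.8,130+y/2.8)
for p in [(417,285),(557,350),(477,510),(342,438)]: print('lid',at_z('scene',s(*p),.032))
for p in [(645,198),(608,290)]: print('purple',at_z('scene',s(*p),.18))
for p in [(297,243),(310,248)]: print('door edge',at_z('scene',s(*p),.215))
st=read_state();R=cv2.Rodrigues(np.array(st['orientation']))[0]
H=np.array([.399,.175]);P=np.array(st['tool_pos']);P[2]=.176
def tcp(a,off=0):
    u=np.array([np.cos(a),-np.sin(a)]);n=np.array([-np.sin(a),-np.cos(a)])
    c=.0075*abs(R[:2,0]@n)+.0175*abs(R[:2,1]@n)
    return np.r_[H+.2*u+(.007+c+off)*n,.176]
Q=P
for a,o in [(1.28,.045)]+[(a,0) for a in (1.28,1.12,.96,.8,.64,.48,.32,.16,0)]:
    T=tcp(a,o); print(a,T,'d',R.T@(T-Q)); Q=T
E
```

```text
lid [0.5463 0.0139 0.032 ]
lid [0.703  0.0389 0.032 ]
lid [ 0.7267 -0.1438  0.032 ]
lid [ 0.5776 -0.1626  0.032 ]
purple [0.7001 0.1656 0.18  ]
purple [0.7202 0.0658 0.18  ]
door edge [ 0.4673 -0.0736  0.215 ]
door edge [ 0.4799 -0.0707  0.215 ]
1.28 [ 0.389  -0.0368  0.176 ] d [-0.0211 -0.2454 -0.    ]
1.28 [ 0.4321 -0.0239  0.176 ] d [0.0056 0.0447 0.    ]
1.12 [ 0.4628 -0.0163  0.176 ] d [0.0024 0.0315 0.    ]
0.96 [ 0.4924 -0.0038  0.176 ] d [0.0075 0.0312 0.    ]
0.8 [0.5199 0.0137 0.176 ] d [0.0126 0.0301 0.    ]
0.64 [0.5446 0.0357 0.176 ] d [0.0176 0.028  0.    ]
0.48 [0.5655 0.0618 0.176 ] d [0.0223 0.025  0.    ]
0.32 [0.582  0.0914 0.176 ] d [0.0265 0.0211 0.    ]
0.16 [0.5933 0.1237 0.176 ] d [0.03   0.0165 0.    ]
0 [0.599  0.1577 0.176 ] d [0.0326 0.0113 0.    ]
```

```bash
python3 -m creep '[[0,0,-0.04,0,200],[0,0,-0.04,0,255],[0,0,-0.04,0,255],[-0.003,-0.035,0,0,255],[-0.003,-0.035,0,0,255],[-0.003,-0.035,0,0,255],[-0.003,-0.035,0,0,255],[-0.003,-0.035,0,0,255],[-0.003,-0.035,0,0,255],[-0.003,-0.035,0,0,255],[0,0,0,0,255]]' 5; python3 - <<'E'
from h import *
for c in ['scene','side']: cv2.imwrite(f'pics/{c}5.png',read_camera(c)[:,:,::-1])
E
```

```text
t: 6.93
tool_pos: [0.3853, -0.0373, 0.2951]
orientation: [2.03, 2.396, -0.001]
force: [-0.1, 0.3, 0.5]
opening: 0.0006
```

View pics/scene5.png

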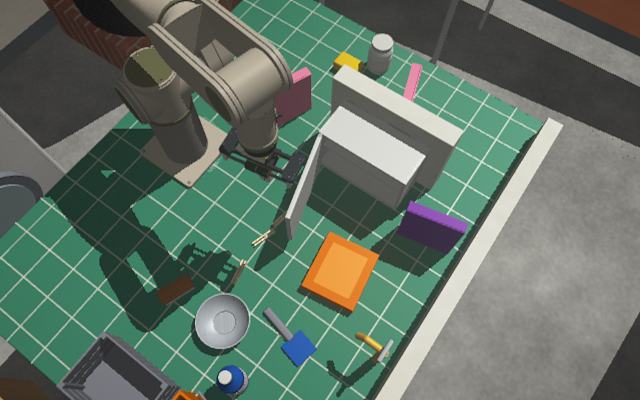

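View pics/side5.png

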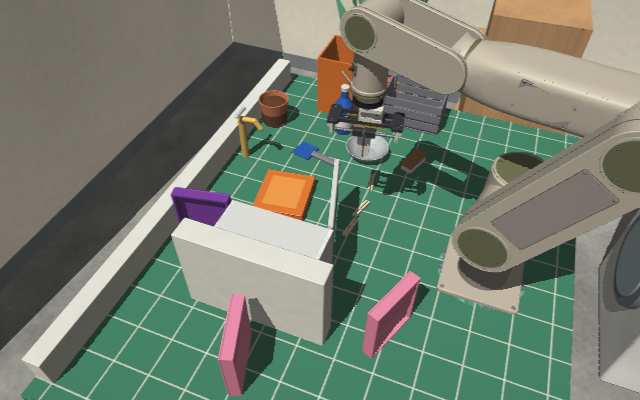

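The lid lies flat at px (340,272) and nothing else has moved. The closed fingers are on the outer side of the door. I descend and sweep.

```bash
python3 -m creep '[[0,0,0.04,0,255],[0,0,0.04,0,255],[0,0,0.039,0,255],[0,0,0,0,255],[0.002,0.015,0,0,255],[0.002,0.015,0,0,255],[0.002,0.016,0,0,255]]'; python3 -m creep '[[0.001,0.016,0,0,255],[0.001,0.016,0,0,255],[0.004,0.016,0,0,255],[0.004,0.015,0,0,255],[0.006,0.015,0,0,255],[0.006,0.015,0,0,255],[0,0,0,0,255]]'; python3 - <<'E'
from h import *
for c in ['scene','side']: cv2.imwrite(f'pics/{c}6.png',read_camera(c)[:,:,::-1])
E
```

```text
t: 7.62
tool_pos: [0.4355, -0.023, 0.1776]
orientation: [2.029, 2.397, 0.001]
force: [0.1, -0.2, 0.5]
opening: 0.0003
t: 8.2
tool_pos: [0.525, 0.0153, 0.1776]
orientation: [2.027, 2.398, 0.003]
force: [1.0, 0.4, -0.4]
opening: 0.0003
```

View pics/scene6.png

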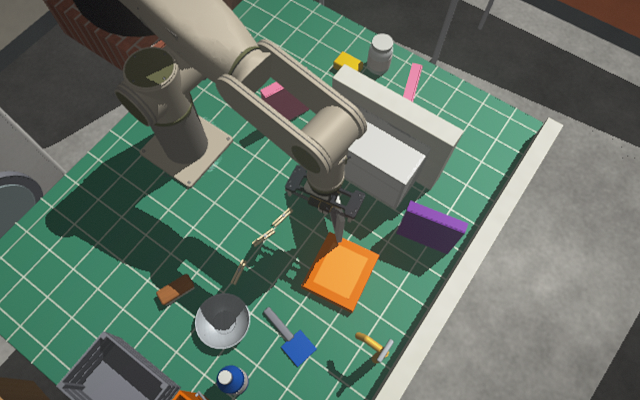

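View pics/side6.png

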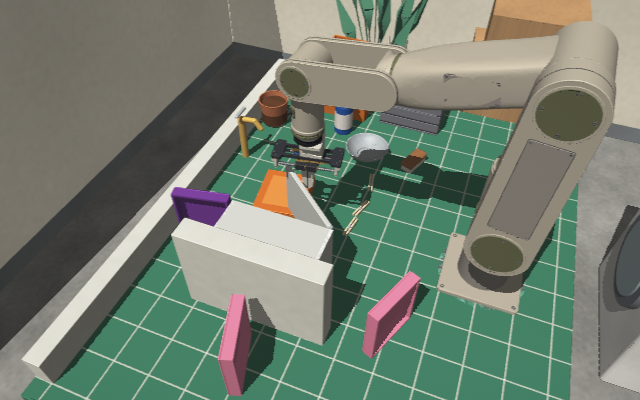

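```bash
python3 -m creep '[[0.009,0.014,0,0,255],[0.009,0.014,0,0,255],[0.011,0.0125,0,0,255],[0.011,0.0125,0,0,255],[0.013,0.0105,0,0,255],[0.0135,0.0105,0,0,255],[0.015,0.008,0,0,255],[0.015,0.0085,0,0,255],[0,0,0,0,255]]' && python3 -m creep '[[0.008,0.003,0,0,255],[0.008,0.003,0,0,255],[0.008,0.003,0,0,255],[0.005,0.001,0,0,255],[0,0,0,0,255]]'
```

```text
t: 9.05
tool_pos: [0.5955, 0.126, 0.1765]
orientation: [-2.028, -2.399, -0.002]
force: [0.5, -0.4, 0.3]
opening: 0.0005
t: 9.47
tool_pos: [0.6001, 0.1552, 0.1758]
orientation: [-2.029, -2.399, -0.001]
force: [-0.5, 0.1, -0.6]
opening: 0.0006
```

```bash
python3 -m creep '[[0.003,0,0,0,255],[0.003,0,0,0,255],[0,0,0,0,255]]'
```

```text
t: 9.72
tool_pos: [0.5997, 0.157, 0.1757]
orientation: [2.03, 2.393, -0.005]
force: [2.1, -13.0, 0.0]
opening: 0.0006
```

```bash
python3 -m creep '[[0.002,0,0,0,255],[0,0,0,0,255],[0,0,0,0,255]]'; python3 -m creep '[[-0.006,0,0,0,255],[-0.02,0,0,0,255],[-0.02,0,0,0,255],[0,0,-0.04,0,255],[0,0,-0.04,0,255],[0,0,-0.04,0,255],[-0.02,-0.035,0,0,255],[-0.02,-0.035,0,0,255],[-0.02,-0.035,0,0,255],[-0.02,-0.035,0,0,255],[-0.02,-0.035,0,0,255],[-0.02,-0.035,0,0,255]]'; python3 - <<'E'
from h import *
for c in ['scene','side','wrist']: cv2.imwrite(f'pics/{c}7.png',read_camera(c)[:,:,::-1])
print([(np.round(r['pixel'],1),round(r['confidence'],2)) for q in ['door_edge','lid_mid','lid_foot'] for r in tip_of('scene',q)])
E
```

```text
t: 9.97
tool_pos: [0.5997, 0.1571, 0.1757]
orientation: [2.031, 2.391, -0.007]
force: [1.9, -19.8, 1.1]
opening: 0.0004
t: 10.97
tool_pos: [0.4175, -0.0371, 0.2955]
orientation: [2.029, 2.398, 0.0]
force: [0.1, -1.5, 0.8]
opening: 0.0004
[(array([397.5, 185.5]), 0.56), (array([427.4, 224.9]), 0.76), (array([339.2, 273.3]), 0.6), (array([290.3,  96.7]), 0.56), (array([291., 113.]), 0.96), (array([354.5, 243.5]), 0.83), (array([422.4, 237.7]), 0.59)]
```

View pics/scene7.png

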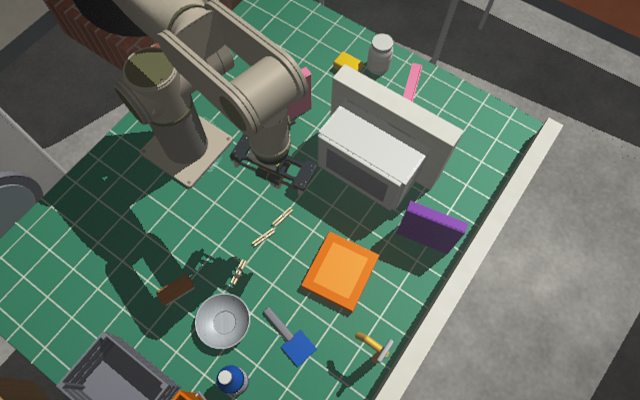

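View pics/side7.png

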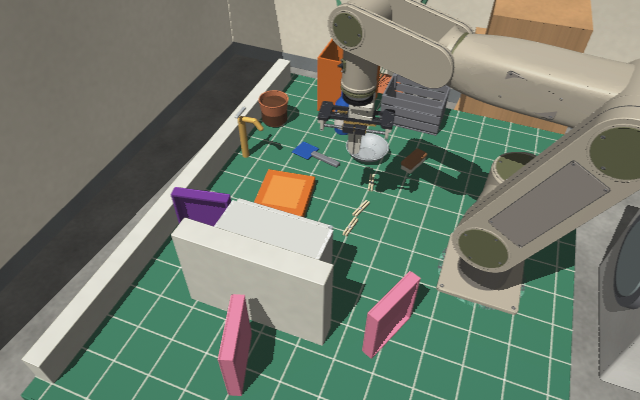

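```bash
python3 - <<'E'
from h import *
np.set_printoptions(precision=4,suppress=True)
a=cv2.imread('pics/scene7.png')[95:245,290:450]; cv2.imwrite('pics/c7.png',cv2.resize(a,None,fx=4,fy=4,interpolation=2))
E
```

```text
(no output)
```

View pics/c7.png

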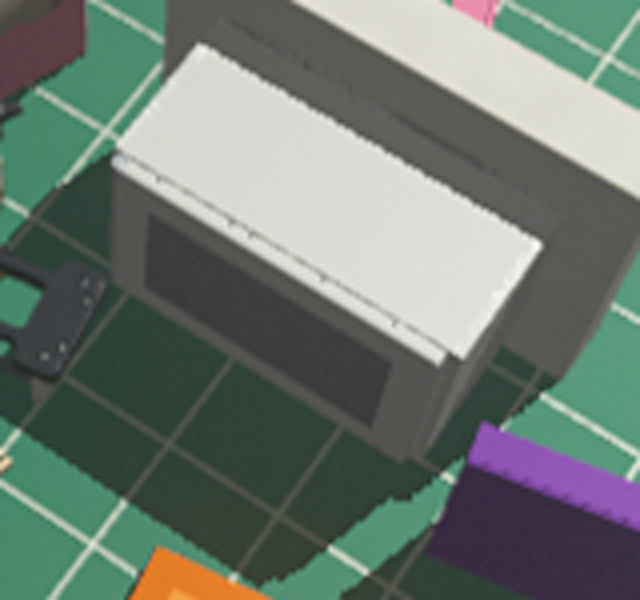

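View pics/wrist7.png

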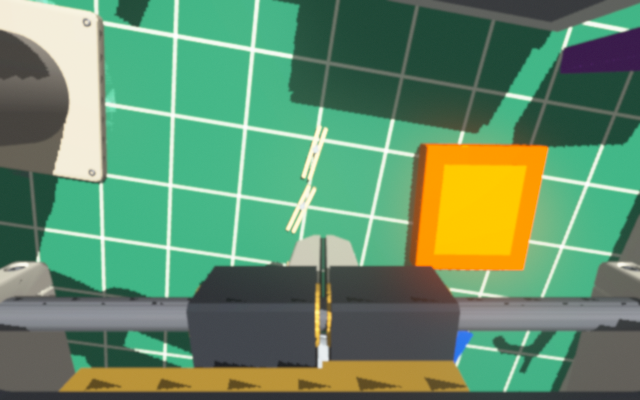

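The door's top strip runs parallel to the carcass front with an even hairline gap, and all three pins, the dish, scraper, brush and bottle are where they were. I hand the job in.

```bash
python3 -c "
from plant import *
print(close_job())"
```

```text
the job is handed in; nothing more can be done
None
```

I pushed the orange lid over from the cupboard side with both fingertips. It tipped away and lies flat, smooth face up. Then I swept the white door shut over it with the closed fingers and handed the job in. My last reading before handing in was about 11 s, with the tool retracted and touching nothing.

- **Lid:** flat and centred at about (0.64, −0.06). Its lower edge is at about (0.625, 0.026), against a foot point of (0.62, 0.051) while it stood. Of that 25 mm shift, about 16 mm comes from tipping over its front edge. The rest may be a small slide or measuring error.
- **Door:** it reached its stop, where the force rose from 13 to 20 N with no further motion. The close crop shows an even hairline gap to the carcass. I did not measure the final angle as a number.
- **Other objects:** by eye, the dish, scraper, pins, bottle, brush and the look-alike lids are in the same places as before. One pin was hidden behind the door in the first scene picture, so I can only compare it from later ones.
- **Checks that disagreed:** the networks mixed in the look-alike lids and a few wrong hits. One of these was a lid-foot point in the side view that contradicted the scene view, so I used lid and cupboard corners read off the pictures instead.

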